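# Hang the bench scraper on the revolving utensil stand

### The job

Put the dry bench scraper away. First turn the revolving utensil stand until its one empty peg points straight out over the worktop's front edge, towards the robot; then take the scraper from the dish rack and hang it by the hole in its grip on that peg, well behind the ball at the tip, so that it hangs freely and the peg still points to the front. Leave the little wooden board standing in the rack.

Things in the scene. Friction and masses are not known exactly. Their poses are not given: they have to be found in the camera images.
- stand: Foot of the revolving utensil stand: a round wooden disc, 180 mm across and 24 mm high, fixed to the worktop. Origin: centre of its underside, on the vertical turning axis; axes as the world's (x away from the robot, y left). The stand is 277 mm high to the tip of its small wooden finial.
- carousel: The stand's turning part: column, hub and four steel pegs at right angles. It turns by hand all the way round and stays where left. Origin: foot of the axis, z up, x along the EMPTY peg; scissors hang on the +y peg, a tape roll on -x, a steel scoop on -y (captive, swinging). Each peg: 9 mm rod, 236 mm high at 12 mm from the axis, rising to a 14 mm ball 250 mm high, 115 mm from the axis.
- free_peg_tip (a point): Centre of the ball tip (14 mm) of the empty peg, 115 mm from the turning axis, 250 mm above the worktop.
- rack: Low wooden dish rack, 150 x 150 mm, fixed to the worktop, with two slots 66 mm apart; dowels 82 mm high on both sides of each slot. Origin: centre of its underside; the slots run along its y axis at x = -33 and +33 mm, things stand in them on bars whose top is 22 mm above the worktop.
- scraper: Bench scraper upright in a rack slot: steel blade 150 wide, 3 thick, under a dark wooden grip 150 wide (y), 46 high, 16 thick (x) with a round 24 mm hole through its middle along x. Origin: centre of the blade's lower edge; z up to the grip, which reaches from z = 100 to 146 mm. 0.17 kg.
- scraper_hole (a point): Centre of the hanging hole in the scraper's grip, 123 mm above the blade's lower edge and 23 mm below the top of the grip.
- board: Plain wooden board without a hole, 140 wide (y), 100 high (z), 6 thick (x), standing in the rack's other slot. Origin: centre of its lower edge.

How it is judged:
On the way:
1. The empty peg points to the front of the worktop (within 25 degrees), the scraper not yet on it (x of free_peg_tip in the frame of stand below -0.104 m and distance between scraper_hole and free_peg_tip above 0.12 m), for 0.2 s.
At the end, for the whole second after the job is handed in: The empty peg points to the front within 25 degrees; the scraper hangs on it by its hole (hole centre within 11 mm sideways of the peg, 20 to 106 mm from the axis, 222 to 256 mm high), upright within 0.3 rad, at rest; the board still stands in its slot (moved under 30 mm) (x of free_peg_tip in the frame of stand below -0.104 m and x of scraper_hole in the frame of carousel between 0.02 and 0.106 m and y of scraper_hole in the frame of carousel between -0.011 and 0.011 m and height (world z) of scraper_hole between 0.222 and 0.256 m and angle between scraper's own z axis and vertical below 0.3 rad and linear speed of scraper below 0.05 m/s and distance of board from where it was at the start of the episode below 0.03 m and angle between board's own z axis and vertical below 0.25 rad); the robot touches nothing.
It fails at once if the board is knocked out of the rack (distance of board from where it was at the start of the episode above 0.05 m).
It also fails if it takes over 67 s, if anything falls off the work surface, if the arm or the gripper's body presses on something with over 40 N, if the wrist force passes 120 N, or if a joint passes its speed limit or range.

### The arm

A 7-joint arm with a two-finger parallel gripper is mounted at the origin on a cart in front of the work surface, level with it; the furniture and walls round the work are solid. World frame = base frame: x ahead of the robot, y to its left, z up, the work surface at z = 0. Lengths are in m, angles in rad, forces in N, time in s.
With the tool pointing down it reaches from about 0.425 to 0.95 m from the base axis. Payload 4.7 kg.
Tool frame: the origin (TCP) lies on the centre line of the jaws, within the pads' length; the fingertips stand robot.nose_length ahead of it and the grasp point (between the pads) lies 8 mm behind it (robot.nose_length is the distance from the TCP to the fingertips, in m); z points along the fingers, y is the line along which they close (so a half turn about z gives the same grasp; the last joint's range is limited). The gripper opens to 85 mm and grips with 20 to 120 N. Pads are 22 mm wide; open, the fingers measure 114 mm over their backs; the gripper's body (76 mm by 85 mm) begins 54 mm behind the grasp point. The pads swing forward as they close: fully open they stand 13 mm farther back than shut.
Start: joints at [-1.307, 0.469, -0.049, 1.532, 0.024, 1.141, -0.082], TCP at [0.195, 0.646, 0.242] pointing down, gripper open.
Joint ranges: [-2.59, 2.59], [-0.33, 1.99], [-1.39, 1.29], [0.1, 2.45], [-1.04, 4.18], [0.21, 1.99], [-2.66, 2.66]. Speed limits (rad/s): [2.57, 2.57, 3.14, 3.14, 3.14, 3.14, 3.14].

### API

Orientations are given as [roll, pitch, yaw] about the fixed x, y, z axes, in that order (R = Rz(yaw) Ry(pitch) Rx(roll)).
In Python, from plant import robot gives the robot as it stands. Calls block until the motion is done:
- robot.goto(position, orientation): joint-space move of the TCP to a pose.
- robot.move_straight(position, vel=0.15, attitude=None, contact_N=None): straight line of the TCP; attitude=None keeps the orientation; vel is the mean speed in m/s. With contact_N (N) it stops when the force on the tool has changed by that much, and returns True; else False.
- robot.move_joints(angles): joint-space move.
- robot.grip(opening, strength=None): opening from 0.0 (shut) to 1.0 (fully open); strength is the grip in N (None keeps the last); returns when the fingers have stopped.
- robot.sleep(seconds).
- robot.inverse_kinematics(position, orientation): joint angles nearest the present ones, or None.
- robot.sense(): the state.
- robot.grab_frame(name): name is "side" or "top"; returns a dict with "image" (384x512x3 uint8, red, green, blue), "range_z" (384x512 float32, m along the optical axis (not along the pixel's ray), 0 where there is no reading), "fx", "fy", "cx", "cy" (pixels), "R" (3x3) and "t" (3): a world point X has camera coordinates R X + t. Camera axes: x right, y down, z forward; pixel columns grow to the right and rows downward; lengths in m; the calibration is good to about 2 mm. A picture is of the moment at which its call begins.
A pose or a line that the arm cannot do raises robot.IKError and nothing moves.
- robot.close_job(): hands the job in; it is judged then, once.
The state is a dict: "t": time; "joint_pos": joint angles; "joint_velocities": joint speeds; "effort": joint torques, N m; "tcp_pos": TCP position; "tcp_rot": TCP orientation; "wrist_force": force on the tool from outside, world axes, zero at the start; "torque": the same for the moment, N m; "opening": opening from 0.0 (shut) to 1.0 (fully open); "gripper_force": force on a finger pad.
Only numpy, scipy, OpenCV 4.12 (cv2) and the standard library are available. Lean on these libraries where they do the work, as an engineer would, in place of code of your own. Each camera call takes 0.05 s, during which the arm holds its last target. There are 200 camera calls.

## Working session

There is one attempt and no reset: what is moved stays moved. The work goes in short steps, each a Python script; the robot and the scene stay as the last script left them, time stands still between calls to the robot, and variables do not carry over. Pictures are saved under pics/ and viewed, at most 10 in all, crops included, and the job is handed in when it is done.

```bash
mkdir -p pics; ls
python3 - <<'E'
from plant import robot
import cv2,numpy as np
for n in ("side","top"):
    f=robot.grab_frame(n); np.savez(f"{n}0.npz",**f)
    cv2.imwrite(f"pics/{n}0.png",f["image"][:,:,::-1])
    print(n,f["fx"],f["cx"],f["cy"],(-np.array(f["R"]).T@f["t"]).round(3),np.array(f["R"]).round(2).tolist())
s=robot.sense();print(s,robot.nose_length)
E
```

```text
pics
side 419.1466947064333 262.98235002961155 195.04957205087211 [0.245 0.215 0.911] [[-0.46, -0.89, 0.01], [-0.77, 0.39, -0.5], [0.44, -0.24, -0.87]]
top 467.0847274366538 248.39930539123824 189.31424874552494 [ 0.45  -0.024  1.095] [[0.01, -1.0, -0.04], [-0.98, -0.01, -0.19], [0.19, 0.04, -0.98]]
{'t': 0.1, 'joint_pos': array([-1.30687785,  0.46937695, -0.0486146 ,  1.53357779,  0.02412467,
        1.14100927, -0.08229863]), 'joint_velocities': array([ 0.00116677, -0.0003256 ,  0.00105066, -0.00529104, -0.00175218,
       -0.0006186 , -0.00113267]), 'effort': array([ 1.08782315e-03, -5.11515605e+01, -4.65369481e-02, -2.38391393e+01,
        1.08863635e-02,  4.33022957e-03, -1.26424055e-05]), 'tcp_pos': array([0.19467426, 0.64578524, 0.24135411]), 'tcp_rot': array([-3.13980955e+00,  7.61607549e-05,  2.84883253e+00]), 'wrist_force': array([ 2.70014155e-04, -1.00698450e+00,  3.18081889e-01]), 'torque': array([-0.03103869,  0.03240181, -0.03445833]), 'gripper_force': 0.0, 'opening': 1.0063491519486703} 0.011
```

View pics/side0.png

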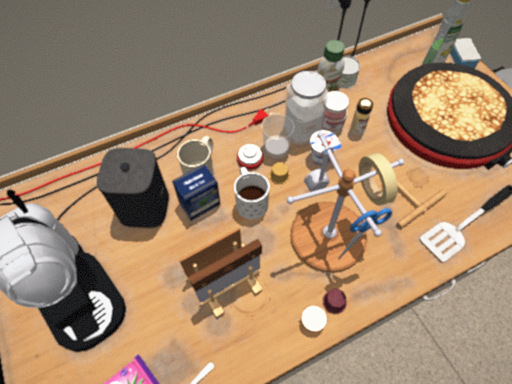

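View pics/top0.png

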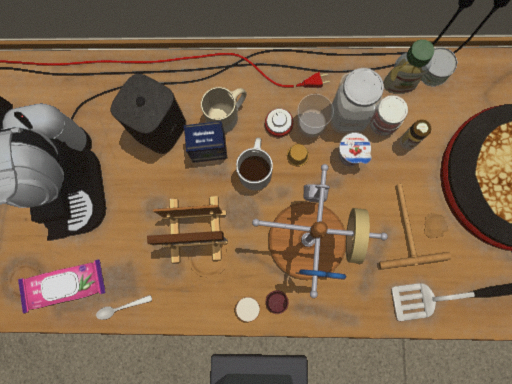

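Side view: stand finial (346,176), scraper's dark grip around (226,265), board behind it at (213,252). Top view: finial (318,229), empty peg tip at (256,222) pointing left (+y), scissors at the front, tape right, scoop far; scraper grip (188,238), board (190,210). So the carousel must turn about +90°.

```bash
cat > h.py <<'E'
import numpy as np,cv2
def cloud(f):
    v,u=np.mgrid[:384,:512]; z=f["range_z"]
    c=np.stack([(u-f["cx"])*z/f["fx"],(v-f["cy"])*z/f["fy"],z],-1)
    P=(c-f["t"])@f["R"]; P[z==0]=np.nan
    return P
def ray(f,u,v,h):
    d=np.array([(u-f["cx"])/f["fx"],(v-f["cy"])/f["fy"],1])@f["R"]; o=-f["R"].T@f["t"]
    return o+d*(h-o[2])/d[2]
def rect(P,m):
    q=P[m][:,:2].astype(np.float32); r=cv2.minAreaRect(q*1000); return len(q),np.round(r[0],1),np.round(r[1],1),round(r[2],1),P[m][:,2].round(3).min(),P[m][:,2].max().round(3)
def box(P,x0,x1,y0,y1,z0,z1):
    return (P[...,0]>x0)&(P[...,0]<x1)&(P[...,1]>y0)&(P[...,1]<y1)&(P[...,2]>z0)&(P[...,2]<z1)
E
python3 - <<'E'
from h import *
for n in("top","side"):
    f=dict(np.load(n+"0.npz")); P=cloud(f)
    C=(188,238),(190,210),(318,229),(256,222),(384,237)
    if n=="side": C=(226,265),(213,252),(346,176),(292,200)
    for u,v in C: print(n,u,v,P[v,u].round(3))
    if n=="top": print("fin",ray(f,318,229,.27),"tip",ray(f,256,222,.25))
    else: print("fin",ray(f,346,176,.27),"tip",ray(f,292,200,.25))
    g=P[238,188] if n=="top" else P[265,226]
    print("grip",rect(P,box(P,g[0]-.035,g[0]+.035,g[1]-.1,g[1]+.1,.158,.18)))
    print("board",rect(P,box(P,g[0]+.03,g[0]+.11,g[1]-.1,g[1]+.1,.11,.135)))
    a=P[229,318] if n=="top" else P[176,346]
    print("finial",rect(P,box(P,a[0]-.03,a[0]+.03,a[1]-.03,a[1]+.03,.262,.3)))
    m=box(P,.2,.9,-.5,.3,.225,.262); 
    m&=np.hypot(P[...,0]-a[0],P[...,1]-a[1])<.13
    th=np.degrees(np.arctan2(P[...,1]-a[1],P[...,0]-a[0]))
    r=np.hypot(P[...,0]-a[0],P[...,1]-a[1])
    k=m&(r>.1)
    for c in np.arange(-180,180,10):
        s=k&(th>=c)&(th<c+10)
        if s.sum()>2: print(c,s.sum(),P[s].mean(0).round(3))
E
```

```text
top 188 238 [0.529 0.131 0.165]
top 190 210 [0.594 0.138 0.107]
top 318 229 [ 0.538 -0.116  0.274]
top 256 222 [ 0.551 -0.007  0.254]
top 384 237 [ 0.527 -0.235  0.252]
fin [ 0.5380389  -0.11638639  0.27      ] tip [ 0.55194506 -0.00669464  0.25      ]
grip (629, array([531. , 138.7]), array([ 16.4, 149.4]), 4.1, np.float64(0.158), np.float64(0.171))
board (221, array([596.3, 146.2]), array([  6.5, 138.1]), 4.5, np.float64(0.11), np.float64(0.124))
finial (155, array([ 539.6, -120.5]), array([23.4, 23.2]), 45.3, np.float64(0.266), np.float64(0.278))
-100 82 [ 0.529 -0.229  0.252]
-70 6 [ 0.577 -0.21   0.233]
-20 8 [ 0.649 -0.136  0.251]
-10 67 [ 0.649 -0.131  0.252]
80 56 [ 0.551 -0.008  0.253]
170 66 [ 0.428 -0.109  0.253]
side 226 265 [0.523 0.142 0.167]
side 213 252 [0.594 0.146 0.082]
side 346 176 [ 0.537 -0.111  0.276]
side 292 200 [ 0.548 -0.007  0.254]
fin [ 0.53954492 -0.11419976  0.27      ] tip [ 0.5499481  -0.00880362  0.25      ]
grip (782, array([531.1, 139.8]), array([ 18. , 150.1]), 4.0, np.float64(0.158), np.float64(0.172))
board (311, array([596.1, 148.8]), array([  7.2, 138.3]), 4.2, np.float64(0.11), np.float64(0.125))
finial (139, array([ 538.4, -117. ]), array([23.1, 21.7]), 61.9, np.float64(0.262), np.float64(0.279))
-130 6 [ 0.484 -0.199  0.228]
-120 7 [ 0.489 -0.2    0.236]
-100 73 [ 0.527 -0.226  0.253]
-80 3 [ 0.568 -0.209  0.245]
-20 15 [ 0.646 -0.133  0.253]
-10 46 [ 0.649 -0.127  0.252]
80 49 [ 0.55  -0.004  0.254]
170 65 [ 0.427 -0.106  0.253]
```

Axis ≈ (0.5385, −0.118), empty peg at ≈84°. Scraper centre is (0.531, 0.139) with yaw ≈4.1°. Next I grip the peg and turn it by about 96°.

```bash
cat >> h.py <<'E'
A=np.array([.5385,-.118])
def pegpt(th,r,z):
    t=np.radians(th); return [A[0]+r*np.cos(t),A[1]+r*np.sin(t),z]
def J(robot): return np.round(robot.sense()["joint_pos"],2).tolist()
E
python3 - <<'E'
from h import *
from plant import robot
f=dict(np.load("top0.npz")); P=cloud(f)
print("tall near path",rect(P,box(P,-.3,.75,.2,.9,.12,1)) )
for z in(.2,.3):
  m=box(P,-.3,.9,.2,.9,z,1); print(z,m.sum(), P[m].min(0) if m.any() else "",P[m].max(0) if m.any() else "")
s=robot.sense()
p=s["tcp_pos"].copy(); p[2]=.42
robot.move_straight(p,vel=.2); print(J(robot))
for off in(0,180):
  y0=np.radians(84-off)
  for th in(84,130,180):
    q=robot.inverse_kinematics(pegpt(th,.085,.246),[np.pi,0,np.radians(th-off)]); print(off,th,None if q is None else np.round(q,2).tolist())
E
```

```text
tall near path (6587, array([633.8, 357.7]), array([314.7, 232.4]), 90.0, np.float64(0.12), np.float64(0.345))
0.2 5306 [0.56790953 0.37870151 0.20000489] [0.79797533 0.51317396 0.34545191]
0.3 1472 [0.56790953 0.40323146 0.30000757] [0.73341564 0.45564946 0.34545191]
[-1.31, 0.39, -0.04, 1.27, 0.01, 1.49, -0.07]
0 84 [-0.63, 0.31, 0.77, 1.87, -0.25, 1.06, 0.14]
0 130 [-0.67, 0.18, 0.8, 2.0, -0.15, 1.02, 0.9]
0 180 [-0.7, 0.17, 0.98, 2.04, -0.16, 1.02, 1.94]
180 84 [0.85, 0.51, -1.17, 1.79, 0.5, 1.19, 2.56]
180 130 [-0.92, 0.26, 1.13, 2.0, -0.27, 1.04, -2.1]
180 180 [-0.73, 0.17, 1.02, 2.04, -0.17, 1.02, -1.19]
```

Run:
```python
from h import *
from plant import robot
R=lambda th:[np.pi,0,np.radians(th)]
robot.goto(pegpt(84,.085,.36),R(84)); 
robot.grip(.55)
print(J(robot),robot.sense()["t"])
hit=robot.move_straight(pegpt(84,.085,.248),vel=.12,contact_N=8); print("hit",hit,robot.sense()["tcp_pos"])
if not hit:
    robot.grip(0,20); s=robot.sense(); print(s["opening"],s["gripper_force"],s["t"])
    w=0
    for th in list(range(94,180,10))+[180]:
        robot.move_straight(pegpt(th,.085,.248),vel=.06,attitude=R(th)); w=max(w,np.linalg.norm(robot.sense()["wrist_force"]))
    s=robot.sense(); print(w,s["wrist_force"],s["opening"],s["t"],J(robot))
    robot.grip(.5); robot.move_straight(pegpt(180,.085,.36),vel=.2)
f=robot.grab_frame("side"); np.savez("side1.npz",**f); cv2.imwrite("pics/side1.png",f["image"][:,:,::-1])
print(robot.sense()["t"])
```

```text
[-0.65, 0.2, 0.77, 1.7, -0.15, 1.29, 0.04] 4.3167
hit False [ 0.54792771 -0.03360261  0.24874536]
0.09287707639653588 20.491232872009277 5.825
10.477867355358136 [-4.1075093  -3.11650134  9.12148514] 0.09434675296913389 9.725 [-0.35, 0.12, 0.58, 2.02, -0.08, 1.02, 1.83]
10.9083
```

View pics/side1.png

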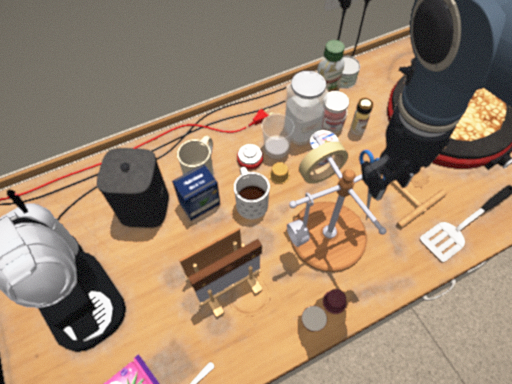

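The peg now points to the front, with its tip at about (381,230) next to the gripper. Next I grasp the scraper 40 mm left of its hole, lift it and re-measure the peg.

Run:
```python
from h import *
from plant import robot
y=np.radians(4.1); c=np.array([.531,.139])+.04*np.array([-np.sin(y),np.cos(y)])
o=[np.pi,0,np.radians(94.1)]
robot.goto([*c,.30],o); robot.grip(.55)
for n in("top","side"):
    f=robot.grab_frame(n); P=cloud(f); np.savez(n+"2.npz",**f)
    r=np.hypot(P[...,0]-A[0],P[...,1]-A[1]); th=np.degrees(np.arctan2(P[...,1]-A[1],P[...,0]-A[0]))%360
    m=(P[...,2]>.225)&(P[...,2]<.27)&(r>.1)&(r<.13)
    for q in range(0,360,15):
        s=m&(th>=q)&(th<q+15)
        if s.sum()>4: print(n,q,s.sum(),P[s].mean(0).round(4))
    m=(P[...,2]>.05)&(P[...,2]<.3)&(r<.13)&(np.abs(P[...,1]-A[1])>.03)&(P[...,0]<A[0]-.012)
    print("stuff in front of side pegs, min x",[ (z,P[m&(P[...,2]>z)][:,0].min().round(3)) for z in(.05,.1,.15,.2)])
hit=robot.move_straight([*c,.140],vel=.12,contact_N=8); print(hit)
if not hit:
    robot.grip(0,70); s=robot.sense(); print(s["opening"],s["gripper_force"],s["tcp_pos"],s["wrist_force"])
    if s["opening"]>.12:
        robot.move_straight([*c,.36],vel=.12); s=robot.sense(); print(s["opening"],s["wrist_force"],s["torque"],s["t"])
for n in("top","side"):
    f=robot.grab_frame(n); np.savez(n+"3.npz",**f); cv2.imwrite(f"pics/{n}3.png",f["image"][:,:,::-1])
```

```text
top 0 9 [ 0.6551 -0.1169  0.2525]
top 75 50 [ 0.5424 -0.0084  0.2529]
top 90 14 [ 0.5367 -0.0086  0.2518]
top 165 31 [ 0.4278 -0.1156  0.2524]
top 180 40 [ 0.4283 -0.121   0.2526]
top 255 38 [ 0.5355 -0.2308  0.2525]
top 270 44 [ 0.5412 -0.2293  0.2517]
top 345 58 [ 0.6494 -0.1224  0.2522]
stuff in front of side pegs, min x [(0.05, np.float64(0.512)), (0.1, np.float64(0.512)), (0.15, np.float64(0.512)), (0.2, np.float64(0.512))]
side 255 32 [ 0.5349 -0.231   0.2532]
side 270 17 [ 0.5409 -0.2307  0.2533]Traceback (most recent call last):
  File "<stdin>", line 14, in <module>
    return umr_minimum(a, axis, None, out, keepdims, initial, where)
ValueError: zero-size array to reduction operation minimum which has no identity
```

Run:
```python
from h import *
from plant import robot
y=np.radians(4.1); c=np.array([.531,.139])+.04*np.array([-np.sin(y),np.cos(y)])
hit=robot.move_straight([*c,.140],vel=.12,contact_N=8); print(hit)
if not hit:
    robot.grip(0,70); s=robot.sense(); print(s["opening"],s["gripper_force"],s["tcp_pos"],s["wrist_force"])
    if s["opening"]>.12:
        robot.move_straight([*c,.36],vel=.12); s=robot.sense(); print(s["opening"],s["wrist_force"],s["torque"],s["t"])
for n in("top","side"):
    f=robot.grab_frame(n); np.savez(n+"3.npz",**f); cv2.imwrite(f"pics/{n}3.png",f["image"][:,:,::-1])
```

```text
False
0.1798880506046128 68.45193922519684 [0.52858452 0.17916311 0.14061056] [-0.06232712  0.59234817  3.03386175]
0.17687823138676648 [ 1.31297079 -0.0086254  -1.90873863] [ 0.05836888  0.04001514 -0.03454544] 16.8167
```

View pics/side3.png

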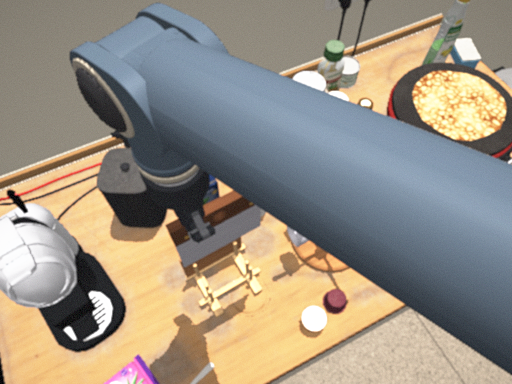

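```bash
cat >> h.py <<'E'
from scipy.spatial.transform import Rotation as Ro
def tool(tilt,yaw=90): # tilt deg: gripper body leans to +x
    return (Ro.from_euler('y',tilt,degrees=True)*Ro.from_euler('z',yaw,degrees=True)*Ro.from_euler('x',180,degrees=True)).as_euler('xyz')
E
python3 - <<'E'
from h import *
from plant import robot
for tilt in(0,7.7,12):
  for x in(.46,.42,.40,.39,.38):
    q=robot.inverse_kinematics([x,-.079,.25],tool(tilt)); print(tilt,x,None if q is None else np.round(q,2).tolist())
f=dict(np.load("top3.npz")); P=cloud(f); im=f["image"]
cv2.imwrite("pics/top3c.png",cv2.resize(im[120:330,60:400,::-1],None,fx=2,fy=2))
E
```

```text
0 0.46 [-0.44, 0.12, 0.58, 2.02, -0.08, 1.02, 0.17]
0 0.42 [-0.48, 0.03, 0.59, 2.1, -0.02, 1.01, 0.12]
0 0.4 [-0.5, -0.01, 0.6, 2.14, 0.01, 1.01, 0.09]
0 0.39 [-0.51, -0.03, 0.6, 2.16, 0.02, 1.02, 0.08]
0 0.38 [-0.52, -0.06, 0.6, 2.17, 0.04, 1.02, 0.06]
7.7 0.46 [-0.41, 0.2, 0.56, 1.95, -0.09, 1.16, 0.19]
7.7 0.42 [-0.44, 0.12, 0.57, 2.03, -0.05, 1.15, 0.16]
7.7 0.4 [-0.45, 0.08, 0.58, 2.07, -0.03, 1.14, 0.14]
7.7 0.39 [-0.46, 0.06, 0.58, 2.09, -0.02, 1.14, 0.13]
7.7 0.38 [-0.47, 0.04, 0.58, 2.1, -0.01, 1.14, 0.12]
12 0.46 [-0.39, 0.24, 0.55, 1.91, -0.1, 1.24, 0.2]
12 0.42 [-0.42, 0.17, 0.56, 1.99, -0.06, 1.22, 0.18]
12 0.4 [-0.43, 0.13, 0.57, 2.03, -0.04, 1.21, 0.16]
12 0.39 [-0.44, 0.11, 0.57, 2.05, -0.03, 1.21, 0.15]
12 0.38 [-0.45, 0.09, 0.57, 2.07, -0.02, 1.21, 0.14]
```

View pics/top3c.png

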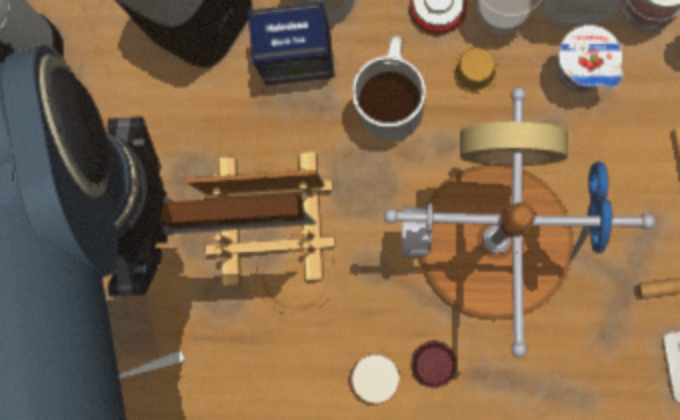

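The board is still in its slot, with the scraper clear of the rack and held by its left end. The peg points straight to the front, tip at crop (519,350). I'll go to the pre-insertion pose and measure the held grip against the ball.

```bash
python3 - <<'E'
from h import *
from plant import robot
o=tool(7.7)
robot.move_straight([.41,.14,.40],vel=.18)
robot.move_straight([.38,-.079,.40],vel=.18,attitude=o)
robot.move_straight([.38,-.079,.2455],vel=.15); s=robot.sense();print(s["t"],s["tcp_pos"],s["opening"])
for n in("top","side"):
    f=robot.grab_frame(n); np.savez(n+"4.npz",**f); P=cloud(f)
    im=f["image"][:,:,::-1]
    cv2.imwrite(f"pics/{n}4.png",im)
    hsv=cv2.cvtColor(im,cv2.COLOR_BGR2HSV)
    m=box(P,.33,.43,-.22,-.03,.2,.30); print(n,m.sum())
    b=m&(hsv[...,1]>90); print("brown",b.sum(), rect(P,b) if b.sum()>3 else "")
    t=box(P,.40,.45,-.14,-.095,.235,.27); print("tip",t.sum(),P[t].mean(0) if t.any() else "")
E
python3 - <<'E'
import cv2
a=cv2.imread("pics/top4.png")[180:330,200:400];b=cv2.imread("pics/side4.png")[130:330,270:470]
cv2.imwrite("pics/c4.png",cv2.hconcat([cv2.resize(a,(400,300)),cv2.resize(b,(400,400))[:300]]))
E
```

```text
20.35 [ 0.38059193 -0.07903285  0.24612309] 0.17634783823090627
top 88
brown 88 (88, array([ 381.2, -187.7]), array([14.6, 20.3]), 85.4, np.float64(0.233), np.float64(0.276))
tip 0 
side 1426
brown 871 (871, array([ 392.8, -118.8]), array([151. ,  60.4]), 83.3, np.float64(0.204), np.float64(0.299))
tip 0
```

View pics/c4.png

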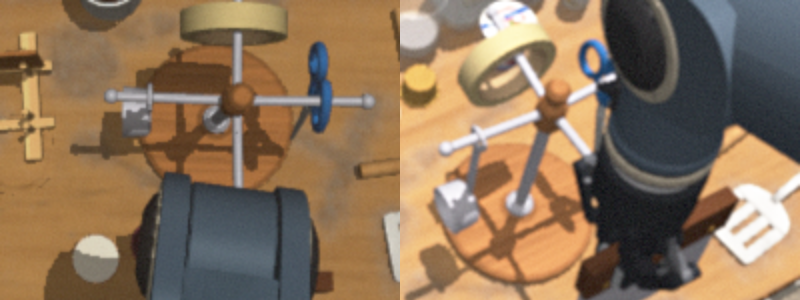

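Run:
```python
from h import *
for n in("side","top"):
    f=dict(np.load(n+"4.npz")); P=cloud(f); hsv=cv2.cvtColor(f["image"],cv2.COLOR_RGB2HSV)
    m=box(P,.33,.42,-.22,-.03,.2,.30)&(hsv[...,1]>110)&((hsv[...,0]<15)|(hsv[...,0]>170))&(hsv[...,2]>35)
    q=P[m]; print(n,len(q))
    for y in np.arange(-.205,-.03,.01):
        s=q[(q[:,1]>=y)&(q[:,1]<y+.01)]
        if len(s)>3: print(y.round(3),len(s),"z",np.percentile(s[:,2],[3,97]).round(4),"x",np.percentile(s[:,0],[3,50,97]).round(4))
    print("y",q[:,1].min(),q[:,1].max())
```

```text
side 742
-0.195 54 z [0.2508 0.2754] x [0.373  0.382  0.3915]
-0.185 82 z [0.2462 0.275 ] x [0.3716 0.3781 0.3911]
-0.175 77 z [0.2411 0.2747] x [0.3716 0.3789 0.3903]
-0.165 75 z [0.2385 0.2747] x [0.3711 0.3782 0.3898]
-0.155 60 z [0.2392 0.2749] x [0.3715 0.3756 0.3841]
-0.145 30 z [0.246  0.2747] x [0.3721 0.3758 0.3792]
-0.125 8 z [0.2305 0.2405] x [0.3703 0.3712 0.3737]
-0.085 6 z [0.2705 0.2733] x [0.3887 0.3904 0.3913]
-0.075 65 z [0.2502 0.2876] x [0.3752 0.3869 0.4164]
-0.065 98 z [0.2418 0.2798] x [0.3714 0.3794 0.402 ]
-0.055 96 z [0.24   0.2745] x [0.3712 0.377  0.3905]
-0.045 89 z [0.2338 0.275 ] x [0.3727 0.3809 0.3883]
y -0.19405185856240073 -0.04227445669016841
top 79
-0.195 56 z [0.2572 0.2746] x [0.3747 0.3828 0.391 ]
-0.185 23 z [0.2695 0.2745] x [0.3763 0.3812 0.3908]
y -0.19427265016192125 -0.18013322664068326
```

The grip is level: hole ≈ (0.3795, −0.118, 0.251), peg y ≈ −0.1185. I'll raise it 5 mm and slide it on along the peg's slope.

Run:
```python
from h import *
from plant import robot
robot.move_straight([.3805,-.0793,.251],vel=.05)
hit=robot.move_straight([.4545,-.0793,.241],vel=.05,contact_N=6); s=robot.sense(); print(hit,s["tcp_pos"],s["wrist_force"],s["opening"],s["t"])
if not hit:
    h=robot.move_straight([.4545,-.0793,.230],vel=.02,contact_N=3,attitude=tool(7.7)); s=robot.sense(); print("low",h,s["tcp_pos"],s["wrist_force"],s["t"])
for n in("top","side"):
    f=robot.grab_frame(n); np.savez(n+"5.npz",**f); cv2.imwrite(f"pics/{n}5.png",f["image"][:,:,::-1])
a=cv2.imread("pics/top5.png")[150:300,200:400];b=cv2.imread("pics/side5.png")[130:330,270:470]
cv2.imwrite("pics/c5.png",cv2.hconcat([cv2.resize(a,(400,300)),cv2.resize(b,(400,400))[:300]]))
```

```text
False [ 0.45425693 -0.07931145  0.24105624] [ 0.44301277  0.01800767 -1.60681582] 0.17857683668361538 22.35
low True [ 0.45450447 -0.07937431  0.23373453] [0.05592215 0.09878533 4.53163847] 22.775
```

View pics/c5.png

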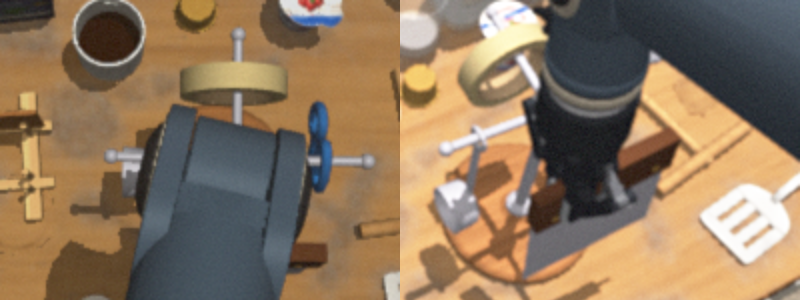

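The lowering met the peg after 7 mm, exactly the expected clearance, so the scraper is threaded on. Releasing and retracting.

Run:
```python
from h import *
from plant import robot
robot.grip(.42); robot.sleep(.4)
p=robot.sense()["tcp_pos"]; t=np.radians(7.7)
robot.move_straight(p+.15*np.array([np.sin(t),0,np.cos(t)]),vel=.1)
robot.goto([.40,.30,.42],[np.pi,0,np.radians(94)])
robot.sleep(1); print(robot.sense()["t"],robot.sense()["wrist_force"])
for n in("top","side"):
    f=robot.grab_frame(n); np.savez(n+"6.npz",**f); cv2.imwrite(f"pics/{n}6.png",f["image"][:,:,::-1]); P=cloud(f)
    hsv=cv2.cvtColor(f["image"],cv2.COLOR_RGB2HSV)
    m=box(P,.40,.515,-.22,-.03,.19,.275)&(hsv[...,1]>110)&((hsv[...,0]<15)|(hsv[...,0]>170))
    print(n,rect(P,m),"tip",P[box(P,.41,.435,-.2,-.05,.235,.27)].mean(0).round(4))
a=cv2.imread("pics/top6.png")[150:300,200:400];b=cv2.imread("pics/side6.png")[130:330,270:470]
cv2.imwrite("pics/c6.png",cv2.hconcat([cv2.resize(a,(400,300)),cv2.resize(b,(400,400))[:300]]))
```

```text
27.7 [0.17938928 0.44198744 0.09229721]
top (914, array([ 455.9, -120.1]), array([ 19.2, 150.4]), 0.7, np.float64(0.226), np.float64(0.265)) tip [ 0.4266 -0.1186  0.2528]
side (1263, array([ 478.6, -118.4]), array([ 70.5, 152.7]), 0.6, np.float64(0.209), np.float64(0.266)) tip [ 0.4255 -0.1158  0.2535]
```

View pics/c6.png

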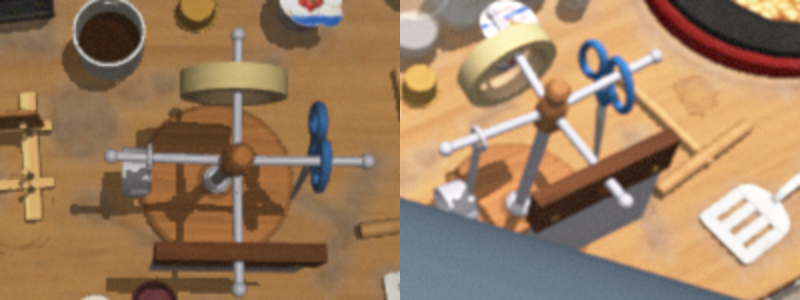

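The scraper hangs level on the front peg at a radius of about 83 mm, with the ball in front of it at crop (620,200). The robot is clear and the board stands in its slot.

Run:
```python
from plant import robot
print(robot.close_job())
```

```text
the job is handed in; nothing more can be done
None
```

I turned the stand's empty peg to the front and hung the scraper on it by its hole, about 83 mm from the axis. The board is still standing in the rack, and I handed the job in at about 28 s; the hand-in call returned no verdict.

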